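# Pack the stamp blocks into their tray

### The arm

A 7-joint arm with a two-finger parallel gripper is mounted at the origin on a cart in front of the work surface, level with it; the furniture and walls round the work are solid. World frame = base frame: x ahead of the robot, y to its left, z up, the work surface at z = 0. Lengths are in m, angles in rad, forces in N, time in s.
With the tool pointing down it reaches from about 0.4 to 0.85 m from the base axis. Payload 10.4 kg.
Tool frame: the origin (TCP) lies midway between the tips of the shut fingers; the grasp point (between the pads) lies 19 mm behind it; z points along the fingers, y is the line along which they close (so a half turn about z gives the same grasp; the last joint's range is limited). The gripper opens to 87 mm and grips with 3 to 60 N. Pads are 19 mm wide; open, the fingers measure 117 mm over their backs; the gripper's body (75 mm by 190 mm) begins 51 mm behind the grasp point.
Start: joints at [-1.322, 0.332, -0.065, 1.46, 0.022, 1.35, -0.088], TCP at [0.168, 0.602, 0.197] pointing down, gripper open.
Joint ranges: [-2.6, 2.6], [-0.5, 2.12], [-1.47, 1.34], [0.16, 2.42], [-1.27, 4.41], [0.06, 2.06], [-2.6, 2.6]. Speed limits (rad/s): [2.22, 2.22, 2.79, 2.79, 3.14, 3.14, 3.14].

### API

Orientations are given as a unit quaternion [x, y, z, w].
In Python, from bench import sensors, eyes, order gives the robot as it stands.
- The arm moves only by the tool arm_command, never from a script. Its argument "steps" is a list of rows, each an object with "rot": the turn, a rotation vector about the world's x, y, z in degrees, a list of three; "slide": the shift along the world's x, y, z in m, a list of three; "grip": the opening, from 0 (shut) to 1 (fully open). A call has exactly 8 rows; each row shifts and turns the commanded pose from where the row before left it; what a row does not reach is not made up. A row lasts 1/8 s, in which the tool goes at most 62.5 mm and 10.7 degrees, less where a joint would pass 70% of its speed; a pose out of reach is approached as far as the arm can. A call with a gripper value outside its range is refused whole. The fingers move at their own pace and stop on an object; "newtons" is the grip in N (left out, the last holds). Time passes only in rows, so rows that do not move let the fingers close, or fill a call up. It gives the time, the measured TCP pose, the force, the opening and the grip force at its end, in the units of the state.
- sensors.read_state(): the state, without advancing time (a new reading comes with each control period).
- eyes.camera(name): name is "side" or "top" or "wrist"; returns a dict with "pixels" (420x560x3 uint8, red, green, blue), "intrinsics" (3x3 intrinsics, pixels), "k1" (the pictures are not rectified: a ray, as slopes to the right and down, at radius r is drawn at 1 + k1 r^2 times it, then the intrinsics apply), "pose" (4x4, takes a point from camera to world coordinates). Camera axes: x right, y down, z forward; pixel columns grow to the right and rows downward; lengths in m; the calibration is good to about 2 mm. A picture is of the moment at which its call begins. There is no depth.
- order.close_job(): hands the job in; it is judged then, once.
Trained networks look in a picture, given as the dict that the camera call returned (one of the last four; its "shot" number tells which), for a name from the list of things; names that differ only in an ending like _2 or _b are one class to them, and where a whole thing is asked for, a point or a joint stands for the part that bears it (a point fixed in the world has none). Each returns a list of dicts, best first, with "conf" (0 to 1); they miss things now and then, are a little off and sometimes report something else, mostly with a low value. They report only what shows in the picture. A call takes as long as a camera call.
- eyes.look_for(name, picture): "bbox" ([left, top, right, bottom] in pixels, round what is visible of it).
The state is a dict: "time": time; "joint_positions": joint angles; "joint_vel": joint speeds; "joint_torque": joint torques, N m; "ee_pos": TCP position; "eef_rot": TCP orientation; "ft_force": force on the tool from outside, world axes, zero at the start; "torque": the same for the moment, N m; "width": finger opening in m; "grip_force": force on a finger pad.
Only numpy, scipy, OpenCV 4.12 (cv2) and the standard library are available. Lean on these libraries where they do the work, as an engineer would, in place of code of your own. Each camera call takes 0.05 s, during which the arm holds its last target. There are 200 camera calls.

### The job

Put the pottery stamps away: fit all four wooden stamp blocks - the big L, the small L, the long bar and the short bar - side by side into the wooden tray, pulls upward, so that every one lies flat on the tray's floor. They only just fill the tray, so work out which way round each goes; the short bar was left askew in the middle of the tray and must be shifted out of the way. Leave the mug and the two loose squeeze bottles where they stand.

Things in the scene. Friction and masses are not known exactly. Their poses are not given: they have to be found in the camera images.
- tray: low open rectangular tray of dark wood that stays put; outside 140 mm (its x) by 180 mm (y), inside 124 mm (x) by 164 mm (y), walls 8 mm thick and 19 mm high, floor 5 mm thick. Origin: centre of its underside, z up
- tray_in (a point): centre of the tray's inner floor, 5 mm above its underside; axes as the tray's. A grid of 40 mm cells, 3 (x) by 4 (y), is centred in it; big L covers 4 cells, small L 3, long bar 3, short bar 2, and each stamp is 6 mm smaller than its cells: 6 mm play between neighbours, 5 mm to the walls
- big_L: L-shaped stamp of pale wood with rubber face below, 0.13 kg, 114 (x) x 74 mm (y). 16 mm thick; square pull, 22 x 22 mm with sides along x and y, rising to 46 mm. Origin: underside, centre of the outline rectangle; z up. Long limb: all 114 mm of x, y from +3 to +37 mm; foot: at its -x end, x from -57 to -23, reaching to y = -37 mm. Pull centred at x -10, y +14 mm
- small_L: equal-limbed L stamp of pale wood with rubber face below, 0.1 kg, 74 x 74 mm, limbs 34 mm wide. 16 mm thick; square pull, 22 x 22 mm with sides along x and y, rising to 46 mm. Origin: underside, centre of the outline rectangle; z up. One limb along x at y -37 to -3 mm, one along y at x -37 to -3 mm (the +x, +y quarter is open). Pull centred at x -14, y -14 mm
- long_bar: straight stamp of pale wood with rubber face below, 0.1 kg, 114 (x) x 34 mm (y). 16 mm thick; square pull, 22 x 22 mm with sides along x and y, rising to 46 mm. Origin: underside, centre of the outline rectangle; z up. Pull at the centre
- short_bar: straight stamp of pale wood with rubber face below, 0.07 kg, 74 (x) x 34 mm (y). 16 mm thick; square pull, 22 x 22 mm with sides along x and y, rising to 46 mm. Origin: underside, centre of the outline rectangle; z up. Pull at the centre. Starts askew on the tray's floor near its middle
- mug: bystander: big pale glazed mug with a thick curved handle, about 130 x 189 x 128 mm, loose, on the right; origin at the centre of its underside
- wide_bottle: bystander: squat slate-blue squeeze bottle, 49 mm across, 96 mm high, loose, far left; origin at the centre of its underside
- mid_bottle: bystander: grey-blue squeeze bottle, 43 mm across, 109 mm high, loose, near left; origin at the centre of its underside

How it is judged:
At the end, for the whole second after the job is handed in: all four stamps lie inside the tray's walls, flat (tilt under 0.05 rad) with their undersides within 4 mm of the tray's floor, pulls up, released and at rest; any arrangement that fits counts (x of big_L in the frame of tray_in between -0.062 and 0.062 m and y of big_L in the frame of tray_in between -0.082 and 0.082 m and z of big_L in the frame of tray_in between -0.004 and 0.004 m and angle between each of big_L, small_L, long_bar, short_bar's own z axis and vertical below 0.05 rad and linear speed of each of big_L, small_L, long_bar, short_bar below 0.02 m/s and x of small_L in the frame of tray_in between -0.062 and 0.062 m and y of small_L in the frame of tray_in between -0.082 and 0.082 m and z of small_L in the frame of tray_in between -0.004 and 0.004 m and x of long_bar in the frame of tray_in between -0.062 and 0.062 m and y of long_bar in the frame of tray_in between -0.082 and 0.082 m and z of long_bar in the frame of tray_in between -0.004 and 0.004 m and x of short_bar in the frame of tray_in between -0.062 and 0.062 m and y of short_bar in the frame of tray_in between -0.082 and 0.082 m and z of short_bar in the frame of tray_in between -0.004 and 0.004 m); the robot touches nothing.
It fails at once if the mug or a loose bottle is pushed more than 3 cm or tipped over (distance of any of mug, wide_bottle, mid_bottle from where it was at the start of the episode above 0.03 m or angle between any of mug, wide_bottle, mid_bottle's own z axis and vertical above 0.4 rad).
It also fails if it takes over 72 s, if anything falls off the work surface, if the arm or the gripper's body presses on something with over 40 N, if the wrist force passes 120 N, or if a joint passes its speed limit or range.

## Working session

There is one attempt and no reset: what is moved stays moved. The work goes in short steps, Python scripts to look and compute and a tool call to move; the robot and the scene stay as the last step left them, time stands still between calls to the robot, and variables do not carry over. Pictures are saved under pics/ and viewed, at most 10 in all, crops included, and the job is handed in when it is done.

Besides the shell and the picture viewer there is one more tool, called after "Emit:" by a JSON object that holds its "name" and its "arguments". arm_command: Moves the arm, as the interface text tells. Its arguments: {"type":"object","properties":{"steps":{"type":"array","items":{"type":"object","properties":{"rot":{"type":"array","items":{"type":"number"}},"slide":{"type":"array","items":{"type":"number"}},"grip":{"type":"number"}}}},"newtons":{"type":"number"}},"required":["steps"]}

```bash
mkdir -p pics
cat > h.py <<'E'
import numpy as np, cv2
from bench import sensors, eyes, order
def save(p,n): cv2.imwrite('pics/'+n+'.png',p['pixels'][:,:,::-1])
def ray(p,u,v):
    K=np.array(p['intrinsics']);k1=p['k1']
    d=np.array([(u-K[0,2])/K[0,0],(v-K[1,2])/K[1,1]]);s=d.copy()
    for _ in range(20): s=d/(1+k1*(s@s))
    T=np.array(p['pose']);return T[:3,3],T[:3,:3]@np.array([s[0],s[1],1])
def at(p,u,v,z):
    o,r=ray(p,u,v);return (o+r*(z-o[2])/r[2])[:2]
def proj(p,P):
    T=np.array(p['pose']);q=T[:3,:3].T@(np.array(P,float)-T[:3,3]);s=q[:2]/q[2]
    s=s*(1+p['k1']*(s@s));K=np.array(p['intrinsics']);return np.array([K[0,0]*s[0]+K[0,2],K[1,1]*s[1]+K[1,2]])
E
python3 - <<'E'
from h import *
for n in ['top','side']:
    p=eyes.camera(n);save(p,n+'0');print(n,np.round(p['pose'],3).tolist(),p['intrinsics'],p['k1'])
    for t in ['tray','big_L','small_L','long_bar','short_bar','mug','wide_bottle','mid_bottle']:
        for d in eyes.look_for(t,p)[:2]: print(t,round(d['conf'],2),np.round(d['bbox']))
s=sensors.read_state();print(s['time'],s['ee_pos'],s['eef_rot'],s['width'])
E
```

```text
top [[-0.027, -0.994, 0.107, 0.378], [-1.0, 0.028, 0.009, -0.004], [-0.012, -0.107, -0.994, 1.215], [0.0, 0.0, 0.0, 1.0]] [[449.70390623   0.         275.5338359 ]
 [  0.         449.70390623 205.63230063]
 [  0.           0.           1.        ]] -0.03687395276853317
tray 0.58 [223. 168. 299. 232.]
big_L 0.63 [364. 204. 400. 246.]
small_L 0.68 [347. 166. 385. 195.]
small_L 0.62 [222. 168. 297. 236.]
long_bar 0.6 [147. 215. 178. 258.]
short_bar 0.88 [258. 188. 279. 213.]
short_bar 0.58 [400. 151. 470. 197.]
mug 0.69 [362. 206. 401. 244.]
mug 0.66 [350. 168. 383. 195.]
wide_bottle 0.68 [173. 171. 194. 191.]
mid_bottle 0.59 [107. 232. 127. 253.]
side [[0.991, -0.067, 0.113, 0.336], [-0.131, -0.592, 0.795, -1.145], [0.013, -0.803, -0.596, 0.891], [0.0, 0.0, 0.0, 1.0]] [[506.27329796   0.         277.28435339]
 [  0.         506.27329796 212.32612093]
 [  0.           0.           1.        ]] -0.07497403424402463
tray 0.7 [260. 188. 312. 230.]
big_L 0.6 [245. 272. 297. 309.]
small_L 0.64 [307. 259. 338. 291.]
long_bar 0.75 [230. 151. 264. 176.]
short_bar 0.86 [270. 200. 295. 219.]
short_bar 0.71 [232. 153. 264. 175.]
wide_bottle 0.85 [282. 155. 298. 180.]
mid_bottle 0.6 [233. 130. 245. 154.]
0.9 [0.16774829 0.60212368 0.19741309] [ 1.35446592e-01  9.90784644e-01  9.49862086e-05 -1.83783214e-05] 0.08670613133750693
```

Run:
```python
import cv2
a=cv2.imread('pics/top0.png')[145:265,200:480]
cv2.imwrite('pics/c1.png',cv2.resize(a,(784,336),interpolation=cv2.INTER_CUBIC))
a=cv2.imread('pics/top0.png')
cv2.imwrite('pics/c2.png',a)
```

```text
(no output)
```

View pics/c1.png

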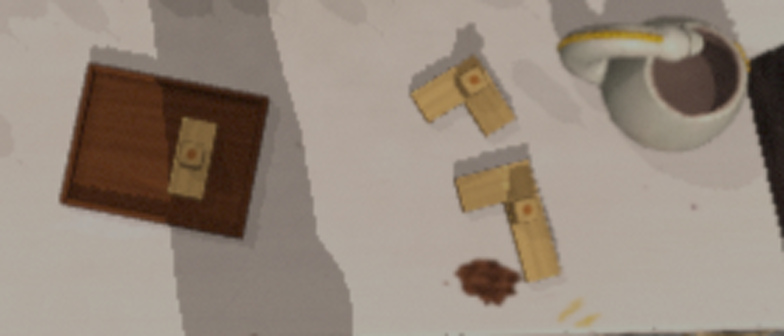

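View pics/c2.png

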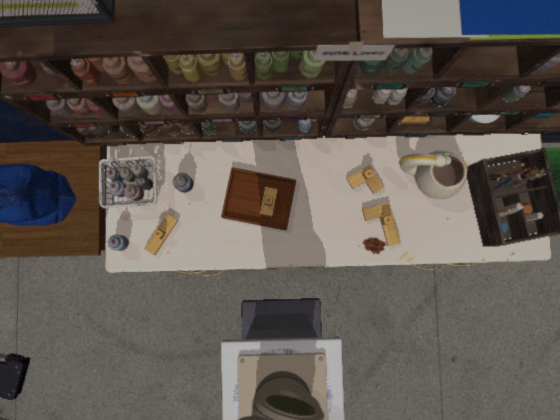

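```bash
cat > fit.py <<'E'
from h import *
from scipy.optimize import minimize
def box(x0,x1,y0,y1,z0,z1): return np.array([[x,y,z] for x in(x0,x1) for y in(y0,y1) for z in(z0,z1)])/1000
def pull(x,y): return box(x-11,x+11,y-11,y+11,16,46)
M=dict(big_L=[box(-57,57,3,37,0,16),box(-57,-23,-37,37,0,16),pull(-10,14)],
 small_L=[box(-37,37,-37,-3,0,16),box(-37,-3,-37,37,0,16),pull(-14,-14)],
 long_bar=[box(-57,57,-17,17,0,16),pull(0,0)], short_bar=[box(-37,37,-17,17,0,16),pull(0,0)],
 tray=[box(-70,70,-90,90,0,19)])
PULL=dict(big_L=(-.010,.014),small_L=(-.014,-.014),long_bar=(0,0),short_bar=(0,0))
S=4
def render(p,n,q,z,win):
    x,y,a=q;R=np.array([[np.cos(a),-np.sin(a)],[np.sin(a),np.cos(a)]])
    u0,v0,u1,v1=win;im=np.zeros(((v1-v0)*S,(u1-u0)*S),np.uint8)
    for b in M[n]:
        w=np.c_[b[:,:2]@R.T+[x,y],b[:,2]+z]
        c=np.array([(proj(p,t)-[u0,v0]+.5)*S for t in w])
        cv2.fillConvexPoly(im,np.round(cv2.convexHull(c.astype(np.float32))*16).astype(np.int32),1,shift=4)
    return im
def wood(p):
    h=cv2.cvtColor(p['pixels'],cv2.COLOR_RGB2HSV).astype(int)
    return ((h[...,0]>8)&(h[...,0]<28)&(h[...,1]>75)&(h[...,2]>80))
def dark(p):
    h=cv2.cvtColor(p['pixels'],cv2.COLOR_RGB2HSV).astype(int)
    return (h[...,1]>70)
def fit(p,n,mask,win,z=0,q0=None,angs=None):
    u0,v0,u1,v1=win
    m=cv2.resize(mask[v0:v1,u0:u1].astype(np.float32),None,fx=S,fy=S,interpolation=cv2.INTER_LINEAR)>.5
    def cost(q):
        r=render(p,n,q,z,win)>0;return 1-(r&m).sum()/max(1,(r|m).sum())
    if q0 is None:
        ys,xs=np.nonzero(m);c=at(p,u0+xs.mean()/S,v0+ys.mean()/S,z+.012);st=[(c[0],c[1],a) for a in (np.radians(np.arange(0,360,20)) if angs is None else angs)]
    else: st=[tuple(q0)]
    best=None
    for s in sorted(st,key=cost)[:6]:
        sim=np.array([s,np.add(s,(.012,0,0)),np.add(s,(0,.012,0)),np.add(s,(0,0,.2))])
        r=minimize(cost,s,method='Nelder-Mead',options=dict(initial_simplex=sim,xatol=2e-4,fatol=1e-4))
        if best is None or r.fun<best.fun: best=r
    return best.x,1-best.fun
def gp(n,q):
    a=q[2];x,y=PULL[n];return q[0]+np.cos(a)*x-np.sin(a)*y,q[1]+np.sin(a)*x+np.cos(a)*y
E
python3 - <<'E'
from fit import *
p=eyes.camera('top')
w=wood(p);d=dark(p)
wins=dict(big_L=(355,195,408,255),small_L=(338,158,392,202),long_bar=(138,206,186,264),short_bar=(250,182,288,220))
for n,win in wins.items():
    q,i=fit(p,n,w,win,.005 if n=='short_bar' else 0);print(n,np.round(q[:2],4),round(np.degrees(q[2]),1),'iou',round(i,3),'pull',np.round(gp(n,q),4))
q,i=fit(p,'tray',d|w,(212,158,308,242));print('tray',q[:2],np.degrees(q[2]),i)
for t,(u,v) in dict(shelf=(300,141),shelfr=(380,136),handle_tip=(400,160)).items(): print(t,at(p,u,v,0),at(p,u,v,.1))
a=cv2.imread('pics/side0.png')[100:400,140:460]
cv2.imwrite('pics/c3.png',cv2.resize(a,None,fx=2,fy=2))
E
```

```text
big_L [ 0.4471 -0.274 ] 193.1 iou 0.787 pull [ 0.46   -0.2854]
small_L [ 0.5648 -0.2371] 120.0 iou 0.918 pull [ 0.5839 -0.2422]
long_bar [0.4404 0.3178] 146.0 iou 0.903 pull [0.4404 0.3178]
short_bar [0.5205 0.0261] 166.6 iou 0.528 pull [0.5205 0.0261]
tray [0.52926773 0.05169219] 167.30898099121544 0.9752526147846127
shelf [ 0.68628165 -0.06612585] [ 0.66092247 -0.06103572]
shelfr [ 0.69407078 -0.28766627] [ 0.66807066 -0.26434617]
handle_tip [ 0.62509251 -0.33903925] [ 0.60476843 -0.3114918 ]
```

View pics/c3.png

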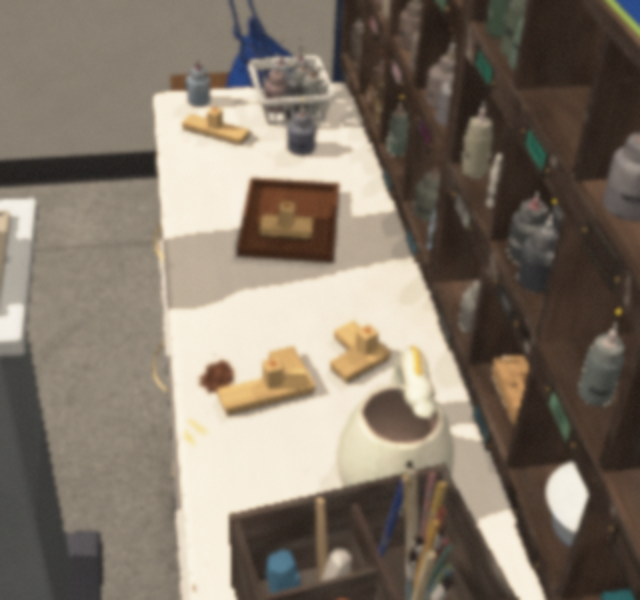

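Emit:
{"name": "arm_command", "arguments": {"steps": [{"slide":[0.034,-0.0355,0],"rot":[0,0,-2.3],"grip":0.6},{"slide":[0.034,-0.0355,0],"rot":[0,0,-2.3],"grip":0.6},{"slide":[0.034,-0.0355,0],"rot":[0,0,-2.3],"grip":0.6},{"slide":[0.034,-0.0355,0],"rot":[0,0,-2.3],"grip":0.6},{"slide":[0.034,-0.0355,0],"rot":[0,0,-2.3],"grip":0.6},{"slide":[0.034,-0.0355,0],"rot":[0,0,-2.3],"grip":0.6},{"slide":[0.034,-0.0355,0],"rot":[0,0,-2.3],"grip":0.6},{"slide":[0.034,-0.0355,0],"rot":[0,0,-2.3],"grip":0.6}]}}

```text
time: 1.95
ee_pos: [0.4408, 0.3169, 0.1976]
eef_rot: [0.293, 0.956, 0.0, 0.0]
ft_force: [0.1, 1.0, -0.2]
width: 0.0525
grip_force: 0.0
```

```bash
cat >> fit.py <<'E'
def yaw(s):
    from scipy.spatial.transform import Rotation as R
    m=R.from_quat(s['eef_rot']).as_matrix();return np.degrees(np.arctan2(m[1,1],m[0,1]))
def stat():
    s=sensors.read_state();print('t',round(s['time'],2),'tcp',np.round(s['ee_pos'],4),'g',round(yaw(s),1),'w',round(s['width'],4),'F',round(s['grip_force'],1));return s
E
python3 - <<'E'
from fit import *
stat()
p=eyes.camera('wrist');save(p,'w1');print(np.round(p['pose'],3).tolist(),p['intrinsics'],p['k1'])
q,i=fit(p,'long_bar',wood(p),(0,0,560,420));print(q,np.degrees(q[2]),i)
r=render(p,'long_bar',q,0,(0,0,560,420))[::S,::S]
im=p['pixels'][:,:,::-1].copy();im[wood(p)]=(0,255,0);cn,_=cv2.findContours(r.copy(),0,2);cv2.drawContours(im,cn,-1,(0,0,255),1)
cv2.imwrite('pics/w1d.png',np.hstack([im,p['pixels'][:,:,::-1]])[::1,::1] if 0 else im)
E
```

```text
t 1.95 tcp [0.4408 0.3169 0.1976] g 56.0 w 0.0525 F 0.0
[[0.559, 0.79, 0.25, 0.372], [0.829, -0.533, -0.168, 0.364], [0.0, 0.302, -0.953, 0.385], [0.0, 0.0, 0.0, 1.0]] [[299.52808625   0.         281.60995045]
 [  0.         299.52808625 203.93506851]
 [  0.           0.           1.        ]] -0.045120695239859454
[ 0.78279513  0.35460009 -2.13307928] -122.21644000001008 0.15851545509643838
```

View pics/w1d.png

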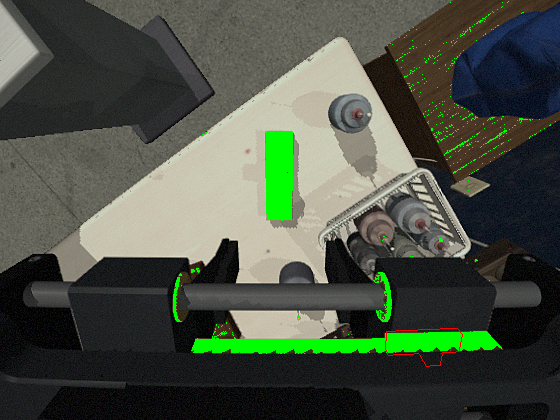

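```bash
cat >> fit.py <<'E'
def wfit(p,n,q0,z=0,mask=None):
    "refine in a picture: window around expected projection"
    r=render(p,n,q0,z,(0,0,560,420))[::S,::S];ys,xs=np.nonzero(r);m=18
    win=(max(0,xs.min()-m),max(0,ys.min()-m),min(560,xs.max()+m),min(420,ys.max()+m))
    k=wood(p) if mask is None else mask
    k=cv2.morphologyEx(k.astype(np.uint8),cv2.MORPH_OPEN,np.ones((3,3)))
    nl,lab,st,_=cv2.connectedComponentsWithStats(k[win[1]:win[3],win[0]:win[2]])
    if mask is None and nl>1:
        k=k*0;k[win[1]:win[3],win[0]:win[2]]=lab==1+st[1:,4].argmax()
    q,i=fit(p,n,k>0,win,z,q0);print(n,np.round(q[:2],4),'yaw',round(np.degrees(q[2]),1),'iou',round(i,3),'win',[int(t) for t in win], 'pull',np.round(gp(n,q),4) if n in PULL else '');return q
E
python3 - <<'E'
from fit import *
s=stat();p=eyes.camera('wrist')
wfit(p,'long_bar',(.4404,.3178,np.radians(146)))
E
```

```text
t 2.0 tcp [0.4458 0.3105 0.1978] g 55.4 w 0.0524 F 0.0
long_bar [0.4387 0.3147] yaw 146.1 iou 0.971 win [252, 107, 316, 233] pull [0.4387 0.3147]
```

Emit:
{"name": "arm_command", "arguments": {"steps": [{"slide":[-0.001,-0.003,-0.04],"grip":0.6},{"slide":[0,0,-0.04],"grip":0.6},{"slide":[0,0,-0.03],"grip":0.6},{"slide":[0,0,-0.01],"grip":0.6},{"slide":[0,0,0],"grip":0.6},{"slide":[0,0,0],"grip":0.6},{"slide":[0,0,0],"grip":0.6},{"slide":[0,0,0],"grip":0.6}]}}

```text
schema error: expected keys rot, slide, grip
```

Emit:
{"name": "arm_command", "arguments": {"steps": [{"slide":[-0.001,-0.003,-0.04],"rot":[0,0,0],"grip":0.6},{"slide":[0,0,-0.04],"rot":[0,0,0],"grip":0.6},{"slide":[0,0,-0.03],"rot":[0,0,0],"grip":0.6},{"slide":[0,0,-0.01],"rot":[0,0,0],"grip":0.6},{"slide":[0,0,0],"rot":[0,0,0],"grip":0.6},{"slide":[0,0,0],"rot":[0,0,0],"grip":0.6},{"slide":[0,0,0],"rot":[0,0,0],"grip":0.6},{"slide":[0,0,0],"rot":[0,0,0],"grip":0.6}]}}

```text
time: 3.05
ee_pos: [0.4391, 0.3153, 0.078]
eef_rot: [0.292, 0.956, 0.0, 0.0]
ft_force: [0.2, -0.5, -0.8]
width: 0.0521
grip_force: 0.0
```

Emit:
{"name": "arm_command", "arguments": {"newtons": 25, "steps": [{"slide":[0,0,-0.03],"rot":[0,0,0],"grip":0.6},{"slide":[0,0,-0.024],"rot":[0,0,0],"grip":0.6},{"slide":[0,0,0],"rot":[0,0,0],"grip":0.6},{"slide":[0,0,0],"rot":[0,0,0],"grip":0.6},{"slide":[0,0,0],"rot":[0,0,0],"grip":0},{"slide":[0,0,0],"rot":[0,0,0],"grip":0},{"slide":[0,0,0],"rot":[0,0,0],"grip":0},{"slide":[0,0,0],"rot":[0,0,0],"grip":0}]}}

```text
time: 4.05
ee_pos: [0.4388, 0.3151, 0.0235]
eef_rot: [0.292, 0.956, 0.0, 0.0]
ft_force: [-0.5, 0.2, -0.5]
width: 0.0198
grip_force: 0.0
```

Run:
```python
from fit import *
s=stat();p=eyes.camera('wrist');save(p,'w2');stat()
wfit(p,'long_bar',(.4387,.3147,np.radians(146)))
```

```text
t 4.05 tcp [0.4388 0.3151 0.0235] g 56.0 w 0.0198 F 0.0
t 4.1 tcp [0.4388 0.3151 0.0234] g 56.0 w 0.0159 F 0.0
long_bar [0.4387 0.3149] yaw 146.0 iou 0.78 win [237, 132, 325, 321] pull [0.4387 0.3149]
```

View pics/w2.png

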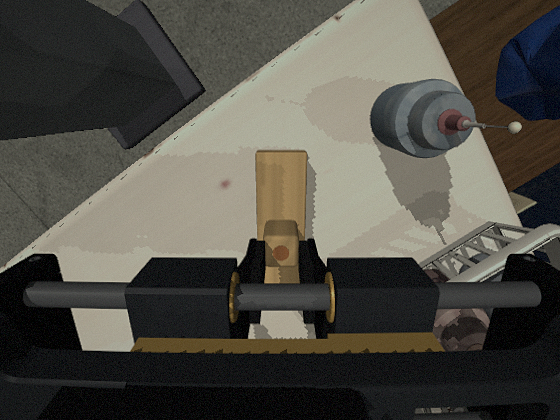

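Run:
```python
from fit import *
s=stat();p=eyes.camera('wrist');stat()
for P in [(.4387,.3149,.046),(.4388,.3151,.0235),(.4388,.3151,.0425)]: print(P,proj(p,P))
print(at(p,281,252,.046), at(p,281,150,.016), np.array(p['pose'])[:3,3])
```

```text
t 4.1 tcp [0.4388 0.3151 0.0234] g 56.0 w 0.0159 F 0.0
t 4.15 tcp [0.4388 0.3151 0.0234] g 56.0 w 0.0118 F 0.0
(0.4387, 0.3149, 0.046) [280.29893303 253.21835138]
(0.4388, 0.3151, 0.0235) [280.77071582 238.04079385]
(0.4388, 0.3151, 0.0425) [280.681335   250.59390912]
[0.43825656 0.31571362] [0.39035837 0.3478992 ] [0.36981132 0.36225727 0.21067568]
```

Run:
```python
from fit import *
p=eyes.camera('wrist');s=stat();print(s['ft_force'],s['torque'])
a=p['pixels'][130:350,170:390,::-1]
cv2.imwrite('pics/w3.png',cv2.resize(a,None,fx=2.6,fy=2.6,interpolation=cv2.INTER_CUBIC))
```

```text
t 4.2 tcp [0.4388 0.3151 0.0234] g 56.0 w 0.0083 F 0.0
[ 0.4125145  -0.56546838  0.2474836 ] [-0.01321174  0.02333886 -0.01943375]
```

View pics/w3.png

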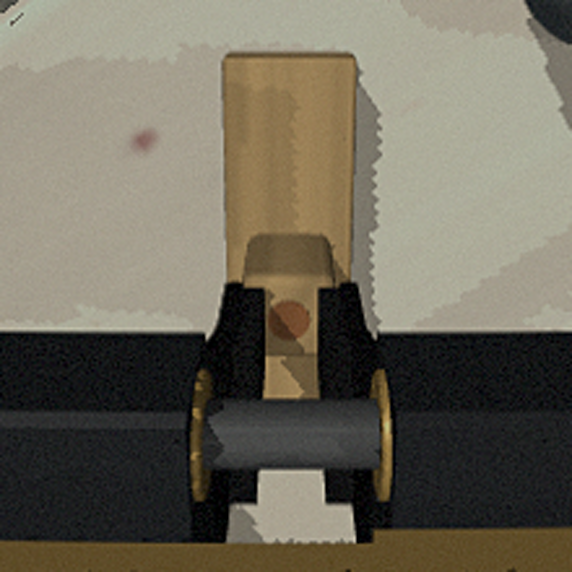

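Emit:
{"name": "arm_command", "arguments": {"steps": [{"slide":[0,0,0.02],"rot":[0,0,0],"grip":0.6},{"slide":[0,0,0],"rot":[0,0,0],"grip":0.6},{"slide":[0,0,0],"rot":[0,0,0],"grip":0.6},{"slide":[0,0,0],"rot":[0,0,0],"grip":0.6},{"slide":[0,0,-0.01],"rot":[0,0,0],"grip":0.6},{"slide":[0,0,-0.014],"rot":[0,0,0],"grip":0.6},{"slide":[0,0,-0.014],"rot":[0,0,0],"grip":0.6},{"slide":[0,0,0],"rot":[0,0,0],"grip":0.6}]}}

```text
time: 5.2
ee_pos: [0.4378, 0.3143, 0.0037]
eef_rot: [0.292, 0.956, -0.001, -0.001]
ft_force: [0.8, -0.5, 0.3]
width: 0.0518
grip_force: 0.0
```

Run:
```python
from fit import *
s=stat();print(s['ft_force']);p=eyes.camera('wrist')
a=p['pixels'][130:350,170:390,::-1]
cv2.imwrite('pics/w4.png',cv2.resize(a,None,fx=2,fy=2,interpolation=cv2.INTER_CUBIC))
```

```text
t 5.2 tcp [0.4378 0.3143 0.0037] g 56.0 w 0.0518 F 0.0
[ 0.76099851 -0.53492538  0.28390449]
```

View pics/w4.png

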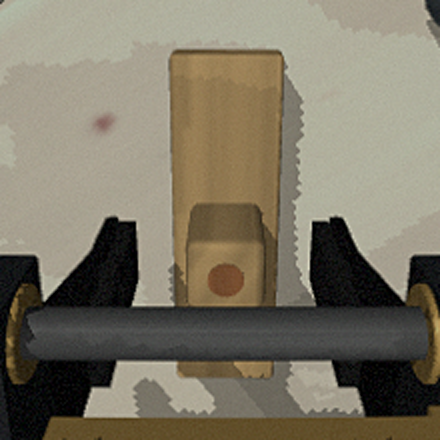

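Emit:
{"name": "arm_command", "arguments": {"steps": [{"slide":[0,0,0],"rot":[0,0,0],"grip":0},{"slide":[0,0,0],"rot":[0,0,0],"grip":0},{"slide":[0,0,0],"rot":[0,0,0],"grip":0},{"slide":[0,0,0],"rot":[0,0,0],"grip":0},{"slide":[0,0,0],"rot":[0,0,0],"grip":0},{"slide":[0,0,0],"rot":[0,0,0],"grip":0},{"slide":[0,0,0.02],"rot":[0,0,0],"grip":0},{"slide":[0,0,0.03],"rot":[0,0,0],"grip":0}]}}

```text
time: 6.25
ee_pos: [0.438, 0.3145, 0.055]
eef_rot: [0.292, 0.956, -0.001, -0.001]
ft_force: [-0.3, 0.2, -0.8]
width: 0.022
grip_force: 25.0
```

Emit:
{"name": "arm_command", "arguments": {"steps": [{"slide":[0,0,0.05],"rot":[0,0,2.7],"grip":0},{"slide":[0.01,-0.03,0.03],"rot":[0,0,2.7],"grip":0},{"slide":[0.02,-0.045,0.02],"rot":[0,0,2.7],"grip":0},{"slide":[0.03,-0.05,0],"rot":[0,0,2.7],"grip":0},{"slide":[0.03,-0.05,0],"rot":[0,0,2.7],"grip":0},{"slide":[0.03,-0.04,0],"rot":[0,0,2.6],"grip":0},{"slide":[0.01,-0.02,0],"rot":[0,0,2.6],"grip":0},{"slide":[0,0,0],"rot":[0,0,2.6],"grip":0}]}}

```text
time: 7.25
ee_pos: [0.5693, 0.0773, 0.155]
eef_rot: [0.112, 0.994, -0.001, -0.0]
ft_force: [-0.8, 1.4, -0.8]
width: 0.0218
grip_force: 24.9
```

```bash
cat >> fit.py <<'E'
def trayfit(p,q0,held=None,hz=0,vcut=232):
    z=0
    win=(0,0,560,vcut)
    r=render(p,'tray',q0,z,win);ys,xs=np.nonzero(r[::S,::S]);m=22
    win=(max(0,xs.min()-m),max(0,ys.min()-m),min(560,xs.max()+m),min(vcut,ys.max()+m))
    h=cv2.cvtColor(p['pixels'],cv2.COLOR_RGB2HSV).astype(int)
    k=(h[...,1]>95)
    val=np.ones_like(k)
    if held is not None:
        w=(0,0,560,420);val[cv2.dilate(render(p,held[0],held[1],hz,w)[::S,::S],np.ones((9,9)))>0]=0
    u0,v0,u1,v1=win
    K=cv2.resize(k[v0:v1,u0:u1].astype(np.float32),None,fx=S,fy=S)>.5
    V=cv2.resize(val[v0:v1,u0:u1].astype(np.float32),None,fx=S,fy=S)>.5
    def cost(q):
        r=(render(p,'tray',q,z,win)>0)&V;return 1-(r&K&V).sum()/max(1,((r|K)&V).sum())
    s=np.array(q0,float);sim=np.array([s,s+(.008,0,0),s+(0,.008,0),s+(0,0,.08)])
    o=minimize(cost,s,method='Nelder-Mead',options=dict(initial_simplex=sim,xatol=1e-4,fatol=1e-5))
    print('tray',np.round(o.x[:2],4),'yaw',round(np.degrees(o.x[2]),2),'iou',round(1-o.fun,3),win);return o.x
def T2W(t,x,y,a=0):
    c,s=np.cos(t[2]),np.sin(t[2]);return np.round([t[0]+c*x/1e3-s*y/1e3,t[1]+s*x/1e3+c*y/1e3,np.degrees(t[2])+a],4)
E
python3 - <<'E'
from fit import *
s=stat();p=eyes.camera('wrist');save(p,'w5')
q=(s['ee_pos'][0],s['ee_pos'][1],np.radians(yaw(s)+90))
t=trayfit(p,(.527,.049,np.radians(-12.7)),('long_bar',q),s['ee_pos'][2]-.0035)
print(T2W(t,0,60))
pt=eyes.camera('top')
k=cv2.cvtColor(pt['pixels'],cv2.COLOR_RGB2HSV)[...,1]>70
im=p['pixels'][:,:,::-1].copy()
for n,qq,z,c in(('tray',t,0,(0,0,255)),('long_bar',q,s['ee_pos'][2]-.0035,(255,0,0))):
    r=render(p,n,qq,z,(0,0,560,420))[::S,::S].copy();cn,_=cv2.findContours(r,0,2);cv2.drawContours(im,cn,-1,c,1)
cv2.imwrite('pics/w5d.png',im)
stat()
E
```

```text
t 7.25 tcp [0.5693 0.0773 0.155 ] g 77.2 w 0.0218 F 24.9
tray [0.5277 0.0498] yaw -13.04 iou 0.966 (np.int64(136), np.int64(66), np.int64(356), 232)
[  0.5412   0.1082 -13.0431]
t 7.35 tcp [0.5687 0.0796 0.155 ] g 77.3 w 0.0219 F 24.9
```

View pics/w5d.png

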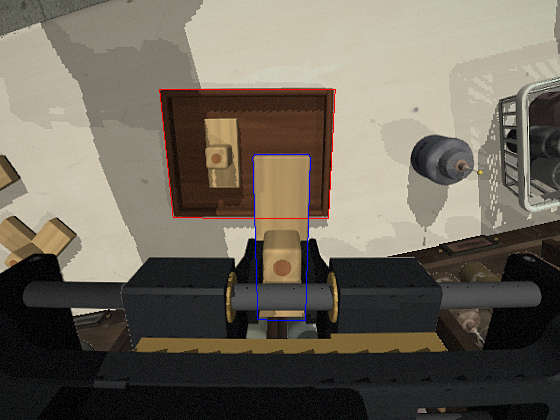

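Emit:
{"name": "arm_command", "arguments": {"steps": [{"slide":[-0.014,0.014,-0.03],"rot":[0,0,-0.3],"grip":0},{"slide":[-0.014,0.0145,-0.04],"rot":[0,0,0],"grip":0},{"slide":[0,0,-0.03],"rot":[0,0,0],"grip":0},{"slide":[0,0,-0.01],"rot":[0,0,0],"grip":0},{"slide":[0,0,0],"rot":[0,0,0],"grip":0},{"slide":[0,0,-0.015],"rot":[0,0,0],"grip":0},{"slide":[0,0,-0.012],"rot":[0,0,0],"grip":0},{"slide":[0,0,-0.0085],"rot":[0,0,0],"grip":0}]}}

```text
time: 8.35
ee_pos: [0.5407, 0.108, 0.0094]
eef_rot: [0.113, 0.994, -0.0, -0.0]
ft_force: [-9.0, -8.2, 35.1]
width: 0.0217
grip_force: 25.0
```

Run:
```python
from fit import *
s=stat();print(s['ft_force'])
```

```text
t 8.35 tcp [0.5407 0.108  0.0094] g 77.0 w 0.0217 F 25.0
[-9.00414146 -8.22593263 35.1317455 ]
```

Emit:
{"name": "arm_command", "arguments": {"steps": [{"slide":[0,0,0],"rot":[0,0,0],"grip":0.55},{"slide":[0,0,0],"rot":[0,0,0],"grip":0.55},{"slide":[0,0,0.045],"rot":[0,0,0],"grip":0.55},{"slide":[0,0,0.055],"rot":[0,0,-10],"grip":0.55},{"slide":[0,-0.02,0.045],"rot":[0,0,-10],"grip":0.55},{"slide":[-0.01,-0.04,0],"rot":[0,0,-10],"grip":0.55},{"slide":[-0.012,-0.045,0],"rot":[0,0,-10],"grip":0.55},{"slide":[0,-0.045,0],"rot":[0,0,-10],"grip":0.55}]}}

```text
time: 9.35
ee_pos: [0.5183, -0.0425, 0.1553]
eef_rot: [0.525, 0.851, 0.001, 0.0]
ft_force: [0.4, -0.0, -0.3]
width: 0.0482
grip_force: 0.0
```

Emit:
{"name": "arm_command", "arguments": {"steps": [{"slide":[0,0,0],"rot":[0,0,-10],"grip":0.55},{"slide":[0,0,0],"rot":[0,0,-10],"grip":0.55},{"slide":[0,0,0],"rot":[0,0,-10],"grip":0.55},{"slide":[0,0,0],"rot":[0,0,-10],"grip":0.55},{"slide":[0,0,0],"rot":[0,0,0],"grip":0.55},{"slide":[0,0,0],"rot":[0,0,0],"grip":0.55},{"slide":[0,0,0],"rot":[0,0,0],"grip":0.55},{"slide":[0,0,0],"rot":[0,0,0],"grip":0.55}]}}

```text
time: 10.35
ee_pos: [0.5188, -0.0414, 0.1549]
eef_rot: [0.782, 0.623, 0.0, 0.0]
ft_force: [-0.7, -0.5, -0.3]
width: 0.0477
grip_force: 0.0
```

```bash
cat >> fit.py <<'E'
def lighttray(p,thr=120):
    return wood(p)&(p['pixels'][...,0]>thr)
def W2T(t,q):
    c,s=np.cos(t[2]),np.sin(t[2]);d=np.array(q[:2])-t[:2];return np.round([1e3*(c*d[0]+s*d[1]),1e3*(c*d[1]-s*d[0]),np.degrees(q[2]-t[2])],1)
def overlay(p,items,name):
    im=p['pixels'][:,:,::-1].copy()
    for n,q,z in items:
        cn,_=cv2.findContours(render(p,n,q,z,(0,0,560,420))[::S,::S].copy(),0,2);cv2.drawContours(im,cn,-1,(0,0,255),1)
    cv2.imwrite('pics/'+name+'.png',im)
E
python3 - <<'E'
from fit import *
s=stat();p=eyes.camera('wrist');save(p,'w6')
t0=np.array([.5277,.0498,np.radians(-13)])
t=trayfit(p,t0)
its=[('tray',t,0)]
print(p['pixels'][...,0][::1][0].mean())
for n,q0 in(('short_bar',(.519,.0242,np.radians(-13))),('long_bar',(.541,.108,np.radians(-13)))):
    for thr in(100,130):
        q=wfit(p,n,q0,.005,lighttray(p,thr)|0 if 0 else None) if thr==100 else wfit(p,n,q0,.005,lighttray(p,thr))
        print(thr,W2T(t,q))
    its.append((n,q,.005))
overlay(p,its,'w6d')
E
```

```text
t 10.35 tcp [ 0.5188 -0.0414  0.1549] g -12.9 w 0.0477 F 0.0
tray [0.527  0.0493] yaw -12.71 iou 0.968 (np.int64(175), 0, np.int64(365), np.int64(210))
172.06607142857143
short_bar [0.5194 0.042 ] yaw -12.8 iou 0.536 win [215, 95, 322, 164] pull [0.5194 0.042 ]
100 [-5.8 -8.8 -0.1]
short_bar [0.5176 0.0238] yaw -13.2 iou 0.937 win [215, 95, 322, 164] pull [0.5176 0.0238]
130 [ -3.6 -27.   -0.5]
long_bar [0.5401 0.1094] yaw -12.3 iou 0.911 win [193, 0, 347, 78] pull [0.5401 0.1094]
100 [-0.4 61.5  0.4]
long_bar [0.5397 0.1082] yaw -13.3 iou 0.845 win [193, 0, 347, 78] pull [0.5397 0.1082]
130 [-0.5 60.2 -0.6]
```

View pics/w6d.png

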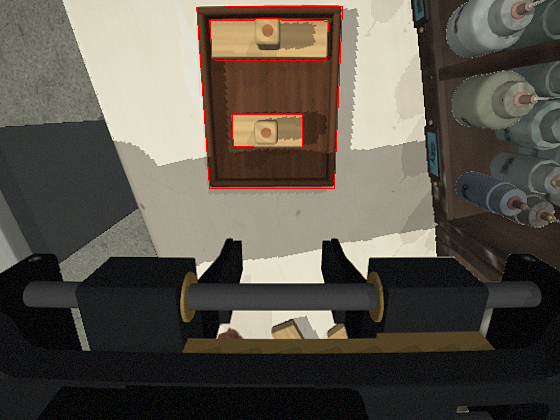

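Emit:
{"name": "arm_command", "arguments": {"steps": [{"slide":[-0.001,0.035,0],"rot":[0,0,0],"grip":0.6},{"slide":[0,0.03,-0.035],"rot":[0,0,0],"grip":0.6},{"slide":[0,0,-0.05],"rot":[0,0,0],"grip":0.6},{"slide":[0,0,-0.04],"rot":[0,0,0],"grip":0.6},{"slide":[0,0,-0.02],"rot":[0,0,0],"grip":0.6},{"slide":[0,0,0],"rot":[0,0,0],"grip":0.6},{"slide":[0,0,0],"rot":[0,0,0],"grip":0},{"slide":[0,0,0],"rot":[0,0,0],"grip":0}]}}

```text
time: 11.4
ee_pos: [0.5187, 0.0238, 0.011]
eef_rot: [0.782, 0.623, 0.001, 0.0]
ft_force: [0.2, -0.3, 0.7]
width: 0.0392
grip_force: 0.0
```

Emit:
{"name": "arm_command", "arguments": {"steps": [{"slide":[0,0,0],"rot":[0,0,0],"grip":0},{"slide":[0,0,0],"rot":[0,0,0],"grip":0},{"slide":[0,0,0],"rot":[0,0,0],"grip":0},{"slide":[0,0,0.01],"rot":[0,0,0],"grip":0},{"slide":[0.017,0.0205,0.01],"rot":[0,0,0],"grip":0},{"slide":[0.0165,0.0205,0],"rot":[0,0,0],"grip":0},{"slide":[0,0,0],"rot":[0,0,0],"grip":0},{"slide":[0,0,0],"rot":[0,0,0],"grip":0}]}}

```text
time: 12.4
ee_pos: [0.5508, 0.0638, 0.0299]
eef_rot: [0.783, 0.623, -0.0, 0.0]
ft_force: [0.1, -0.2, -0.2]
width: 0.0215
grip_force: 25.0
```

Emit:
{"name": "arm_command", "arguments": {"steps": [{"slide":[0,0,-0.01],"rot":[0,0,0],"grip":0},{"slide":[0,0,-0.009],"rot":[0,0,0],"grip":0},{"slide":[0,0,0],"rot":[0,0,0],"grip":0},{"slide":[0,0,0],"rot":[0,0,0],"grip":0.5},{"slide":[0,0,0],"rot":[0,0,0],"grip":0.5},{"slide":[0,0,0.04],"rot":[0,0,0],"grip":0.6},{"slide":[0,0,0.055],"rot":[0,0,5],"grip":0.8},{"slide":[0,-0.01,0.055],"rot":[0,0,10],"grip":1}]}}

```text
time: 13.4
ee_pos: [0.551, 0.0552, 0.1625]
eef_rot: [0.692, 0.721, 0.0, -0.0]
ft_force: [1.2, -0.1, 0.3]
width: 0.0638
grip_force: 0.0
```

Emit:
{"name": "arm_command", "arguments": {"steps": [{"slide":[0,-0.05,0.03],"rot":[0,0,10],"grip":1},{"slide":[0,-0.055,0],"rot":[0,0,10],"grip":1},{"slide":[0,-0.055,0],"rot":[0,0,8],"grip":1},{"slide":[0,-0.055,0],"rot":[0,0,0],"grip":1},{"slide":[0.007,-0.055,0],"rot":[0,0,0],"grip":1},{"slide":[0.007,-0.039,0],"rot":[0,0,0],"grip":1},{"slide":[0,0,0],"rot":[0,0,0],"grip":1},{"slide":[0,0,0],"rot":[0,0,0],"grip":1}]}}

```text
time: 14.4
ee_pos: [0.5654, -0.2527, 0.1907]
eef_rot: [0.501, 0.865, 0.0, -0.0]
ft_force: [0.8, 0.9, -0.6]
width: 0.0871
grip_force: 0.0
```

Run:
```python
from fit import *
s=stat();p=eyes.camera('wrist');save(p,'w7')
q=wfit(p,'small_L',(.5635,-.240,np.radians(120)))
q2=wfit(p,'big_L',(.445,-.277,np.radians(193)))
for n in('small_L','big_L','mug'):
    for d in eyes.look_for(n,p)[:2]: print(n,round(d['conf'],2),np.round(d['bbox']))
```

```text
t 14.4 tcp [ 0.5654 -0.2527  0.1907] g 29.9 w 0.0871 F 0.0
small_L [ 0.562  -0.2386] yaw 120.2 iou 0.924 win [238, 122, 334, 218] pull [ 0.5811 -0.2437]
big_L [ 0.4451 -0.2773] yaw 193.0 iou 0.852 win [117, 107, 258, 208] pull [ 0.458  -0.2886]
small_L 0.74 [251. 137. 315. 199.]
big_L 0.81 [136. 126. 238. 184.]
mug 0.76 [173. 248. 288. 354.]
```

Emit:
{"name": "arm_command", "arguments": {"steps": [{"slide":[0,0,-0.05],"rot":[0,0,0],"grip":1},{"slide":[0,0,-0.05],"rot":[0,0,0],"grip":1},{"slide":[0,0,-0.04],"rot":[0,0,0],"grip":1},{"slide":[0,0,-0.025],"rot":[0,0,0],"grip":1},{"slide":[0,0,-0.02],"rot":[0,0,0],"grip":1},{"slide":[0,0,0],"rot":[0,0,0],"grip":1},{"slide":[0,0,0],"rot":[0,0,0],"grip":0},{"slide":[0,0,0],"rot":[0,0,0],"grip":0}]}}

```text
time: 15.6
ee_pos: [0.5661, -0.2536, 0.0071]
eef_rot: [0.501, 0.865, 0.0, 0.001]
ft_force: [0.1, -0.0, 0.7]
width: 0.0743
grip_force: 0.0
```

Emit:
{"name": "arm_command", "arguments": {"steps": [{"slide":[0,0,0],"rot":[0,0,0],"grip":0},{"slide":[0,0,0],"rot":[0,0,0],"grip":0},{"slide":[0,0,0],"rot":[0,0,0],"grip":0},{"slide":[0,0,0],"rot":[0,0,0],"grip":0},{"slide":[0,0,0],"rot":[0,0,0],"grip":0},{"slide":[0,0,0],"rot":[0,0,0],"grip":0},{"slide":[0,0,0.02],"rot":[0,0,0],"grip":0},{"slide":[0,0.01,0.04],"rot":[0,0,0],"grip":0}]}}

```text
time: 16.6
ee_pos: [0.5638, -0.244, 0.0663]
eef_rot: [0.502, 0.865, -0.001, -0.001]
ft_force: [0.6, 0.6, -0.7]
width: 0.0219
grip_force: 25.0
```

Emit:
{"name": "arm_command", "arguments": {"steps": [{"slide":[0,0.02,0.05],"rot":[0,0,-5],"grip":0},{"slide":[-0.01,0.04,0.04],"rot":[0,0,-10],"grip":0},{"slide":[-0.01,0.04,0],"rot":[0,0,-10],"grip":0},{"slide":[-0.01,0.04,0],"rot":[0,0,-10],"grip":0},{"slide":[-0.01,0.04,0],"rot":[0,0,-10],"grip":0},{"slide":[-0.01,0.04,0],"rot":[0,0,-10],"grip":0},{"slide":[-0.01,0.04,0],"rot":[0,0,-10],"grip":0},{"slide":[-0.0135,0.027,0],"rot":[0,0,-10],"grip":0}]}}

```text
time: 17.6
ee_pos: [0.4914, 0.0452, 0.1569]
eef_rot: [0.925, 0.379, 0.0, -0.0]
ft_force: [0.3, -0.2, -0.6]
width: 0.0219
grip_force: 25.0
```

Emit:
{"name": "arm_command", "arguments": {"steps": [{"slide":[0,0,0],"rot":[0,0,-10],"grip":0},{"slide":[0,0,0],"rot":[0,0,-10],"grip":0},{"slide":[0,0,0],"rot":[0,0,-10],"grip":0},{"slide":[0,0,0],"rot":[0,0,-10],"grip":0},{"slide":[0,0,0],"rot":[0,0,-10],"grip":0},{"slide":[0,0,0],"rot":[0,0,-8],"grip":0},{"slide":[0,0,0],"rot":[0,0,0],"grip":0},{"slide":[0,0,0],"rot":[0,0,0],"grip":0}]}}

```text
time: 18.6
ee_pos: [0.4919, 0.0434, 0.1563]
eef_rot: [0.994, -0.113, 0.0, -0.0]
ft_force: [-0.0, -0.9, -0.7]
width: 0.0215
grip_force: 25.0
```

Run:
```python
from fit import *
s=stat();p=eyes.camera('wrist');save(p,'w8')
z=s['ee_pos'][2]-.006
a=np.radians(yaw(s)+90);x,y=s['ee_pos'][:2]
dx,dy=PULL['small_L'];q0=(x-np.cos(a)*dx+np.sin(a)*dy,y-np.sin(a)*dx-np.cos(a)*dy,a)
q=wfit(p,'small_L',q0,z,lighttray(p,130))
t=np.array([.5273,.0496,np.radians(-12.9)])
print('pull expected',W2T(t,(x,y,a)),'fit',W2T(t,(*gp('small_L',q),q[2])))
q1=wfit(p,'short_bar',(*T2W(t,20,20)[:2],t[2]),.005,lighttray(p,130));print(W2T(t,q1))
trayfit(p,t,('small_L',q),z)
```

```text
t 18.6 tcp [0.4919 0.0434 0.1563] g -103.0 w 0.0215 F 25.0
small_L [0.5077 0.0545] yaw -11.5 iou 0.328 win [186, 145, 339, 303] pull [0.4912 0.0436]
pull expected [-33.2 -13.9  -0.1] fit [-33.9 -13.9   1.4]
short_bar [0.5502 0.0643] yaw -12.1 iou 0.465 win [215, 86, 285, 192] pull [0.5502 0.0643]
[19.1 19.4  0.8]
tray [0.5268 0.0499] yaw -12.41 iou 0.968 (np.int64(160), np.int64(68), np.int64(379), 232)
```

Emit:
{"name": "arm_command", "arguments": {"steps": [{"slide":[-0.001,0,-0.05],"rot":[0,0,0],"grip":0},{"slide":[0,0,-0.045],"rot":[0,0,0],"grip":0},{"slide":[0,0,-0.015],"rot":[0,0,0],"grip":0},{"slide":[0,0,0],"rot":[0,0,0],"grip":0},{"slide":[0,0,-0.012],"rot":[0,0,0],"grip":0},{"slide":[0,0,-0.012],"rot":[0,0,0],"grip":0},{"slide":[0,0,-0.01],"rot":[0,0,0],"grip":0},{"slide":[0,0,0],"rot":[0,0,0],"grip":0}]}}

```text
time: 19.65
ee_pos: [0.4906, 0.0435, 0.0113]
eef_rot: [0.993, -0.115, -0.0, 0.0]
ft_force: [-0.2, -0.6, -1.1]
width: 0.0216
grip_force: 25.0
```

Emit:
{"name": "arm_command", "arguments": {"steps": [{"slide":[0,0,0],"rot":[0,0,0],"grip":0.5},{"slide":[0,0,0],"rot":[0,0,0],"grip":0.5},{"slide":[0,0,0.04],"rot":[0,0,0],"grip":0.5},{"slide":[0,0,0.055],"rot":[0,0,6],"grip":0.6},{"slide":[0,0,0.055],"rot":[0,0,10],"grip":0.7},{"slide":[0,-0.03,0.035],"rot":[0,0,10],"grip":0.7},{"slide":[-0.005,-0.04,0],"rot":[0,0,10],"grip":0.7},{"slide":[-0.005,-0.04,0],"rot":[0,0,10],"grip":0.7}]}}

```text
time: 20.65
ee_pos: [0.4809, -0.0674, 0.1976]
eef_rot: [0.958, 0.286, 0.001, -0.0]
ft_force: [-0.3, -0.9, -0.9]
width: 0.0612
grip_force: 0.0
```

Emit:
{"name": "arm_command", "arguments": {"steps": [{"slide":[-0.005,-0.04,0],"rot":[0,0,10],"grip":0.7},{"slide":[-0.005,-0.045,0],"rot":[0,0,10],"grip":0.7},{"slide":[-0.005,-0.045,0],"rot":[0,0,10],"grip":0.7},{"slide":[-0.005,-0.045,0],"rot":[0,0,10],"grip":0.7},{"slide":[-0.003,-0.047,0],"rot":[0,0,10],"grip":0.7},{"slide":[0,0,0],"rot":[0,0,10],"grip":0.7},{"slide":[0,0,0],"rot":[0,0,10],"grip":0.7},{"slide":[0,0,0],"rot":[0,0,0],"grip":0.7}]}}

```text
time: 21.65
ee_pos: [0.4599, -0.2721, 0.197]
eef_rot: [0.648, 0.762, 0.0, -0.0]
ft_force: [-0.5, -1.5, -0.8]
width: 0.0613
grip_force: 0.0
```

Run:
```python
from fit import *
s=stat();p=eyes.camera('wrist');save(p,'w9');stat()
q2=wfit(p,'big_L',(.445,-.277,np.radians(193)))
q2=wfit(p,'big_L',(.445,-.277,np.radians(193)),0,lighttray(p,130))
```

```text
t 21.65 tcp [ 0.4599 -0.2721  0.197 ] g 9.2 w 0.0613 F 0.0
t 21.7 tcp [ 0.4599 -0.272   0.197 ] g 9.1 w 0.0606 F 0.0
big_L [ 0.445  -0.2769] yaw 193.4 iou 0.888 win [208, 130, 334, 230] pull [ 0.458  -0.2882]
big_L [ 0.4449 -0.2784] yaw 193.2 iou 0.641 win [208, 130, 334, 230] pull [ 0.4578 -0.2897]
```

Emit:
{"name": "arm_command", "arguments": {"steps": [{"slide":[-0.002,-0.0165,0],"rot":[0,0,4],"grip":0.7},{"slide":[0,0,-0.05],"rot":[0,0,0],"grip":0.7},{"slide":[0,0,-0.05],"rot":[0,0,0],"grip":0.7},{"slide":[0,0,-0.035],"rot":[0,0,0],"grip":0.7},{"slide":[0,0,0],"rot":[0,0,0],"grip":0.7},{"slide":[0,0,0],"rot":[0,0,0],"grip":0.7},{"slide":[0,0,0],"rot":[0,0,0],"grip":0.7},{"slide":[0,0,0],"rot":[0,0,0],"grip":0.7}]}}

```text
time: 22.7
ee_pos: [0.4586, -0.2887, 0.0629]
eef_rot: [0.621, 0.784, 0.0, 0.001]
ft_force: [0.2, 0.2, -0.4]
width: 0.0611
grip_force: 0.0
```

Run:
```python
from fit import *
s=stat();p=eyes.camera('wrist');save(p,'w10')
q2=wfit(p,'big_L',(.445,-.277,np.radians(193)))
```

```text
t 22.7 tcp [ 0.4586 -0.2887  0.0629] g 13.3 w 0.0611 F 0.0
big_L [ 0.4464 -0.2786] yaw 195.1 iou 0.448 win [182, 133, 359, 260] pull [ 0.4597 -0.2895]
```

Occluded fit but consistent; descend and grip.

Emit:
{"name": "arm_command", "arguments": {"steps": [{"slide":[0,0,-0.03],"rot":[0,0,0],"grip":0.7},{"slide":[0,0,-0.025],"rot":[0,0,0],"grip":0.7},{"slide":[0,0,-0.002],"rot":[0,0,0],"grip":0.7},{"slide":[0,0,0],"rot":[0,0,0],"grip":0},{"slide":[0,0,0],"rot":[0,0,0],"grip":0},{"slide":[0,0,0],"rot":[0,0,0],"grip":0},{"slide":[0,0,0],"rot":[0,0,0],"grip":0},{"slide":[0,0,0],"rot":[0,0,0],"grip":0}]}}

```text
time: 23.75
ee_pos: [0.458, -0.2885, 0.005]
eef_rot: [0.621, 0.784, 0.0, -0.0]
ft_force: [0.3, 0.8, 2.2]
width: 0.0219
grip_force: 25.0
```

Emit:
{"name": "arm_command", "arguments": {"newtons": 30, "steps": [{"slide":[0,0,0],"rot":[0,0,0],"grip":0},{"slide":[0,0,0.03],"rot":[0,0,0],"grip":0},{"slide":[0,0.01,0.05],"rot":[0,0,0],"grip":0},{"slide":[0.01,0.03,0.05],"rot":[0,0,-6],"grip":0},{"slide":[0.013,0.045,0.02],"rot":[0,0,-7],"grip":0},{"slide":[0.013,0.045,0],"rot":[0,0,-7],"grip":0},{"slide":[0.013,0.045,0],"rot":[0,0,-6],"grip":0},{"slide":[0,0,0],"rot":[0,0,0],"grip":0}]}}

```text
time: 24.75
ee_pos: [0.5078, -0.1092, 0.1545]
eef_rot: [0.779, 0.627, 0.0, -0.001]
ft_force: [0.3, -1.7, -1.6]
width: 0.0213
grip_force: 30.0
```

Run:
```python
from fit import *
t=np.array([.5273,.0496,np.radians(-12.9)])
print('big L pull target',T2W(t,10,-54)); s=stat()
```

```text
big L pull target [ 5.25e-01 -5.30e-03 -1.29e+01]
t 24.75 tcp [ 0.5078 -0.1092  0.1545] g -12.4 w 0.0213 F 30.0
```

Run:
```python
from fit import *
s=stat();p=eyes.camera('wrist');stat()
t=trayfit(p,np.array([.5273,.0496,np.radians(-12.9)]))
m=lighttray(p,130);its=[('tray',t,0)]
# joint pull check: fit each against mask, others blanked
g={'long_bar':(0,60,0),'short_bar':(20,20,0),'small_L':(-20,0,0)}
for n,(x,y,a) in g.items():
    k=m.copy()
    for o,(X,Y,A) in g.items():
        if o!=n: k[render(p,o,(*T2W(t,X,Y)[:2],t[2]),.005,(0,0,560,420))[::S,::S]>0]=0
    q=wfit(p,n,(*T2W(t,x,y)[:2],t[2]),.005,k);print(W2T(t,q));its.append((n,q,.005))
print('target',T2W(t,10,-54))
overlay(p,its,'w11d');cv2.imwrite('pics/w11c.png',cv2.resize(cv2.imread('pics/w11d.png')[0:300,110:460],None,fx=2,fy=2))
```

```text
t 24.75 tcp [ 0.5078 -0.1092  0.1545] g -12.4 w 0.0213 F 30.0
t 24.8 tcp [ 0.5071 -0.1118  0.1546] g -12.5 w 0.022 F 30.0
tray [0.5274 0.0507] yaw -12.41 iou 0.981 (np.int64(172), 0, np.int64(362), np.int64(147))Traceback (most recent call last):
  File "<stdin>", line 11, in <module>
  File "fit.py", line 49, in wfit
    win=(max(0,xs.min()-m),max(0,ys.min()-m),min(560,xs.max()+m),min(420,ys.max()+m))
               ~~~~~~^^
    return umr_minimum(a, axis, None, out, keepdims, initial, where)
ValueError: zero-size array to reduction operation minimum which has no identity
```

Emit:
{"name": "arm_command", "arguments": {"steps": [{"slide":[0.009,0.033,0.02],"rot":[0,0,0],"grip":0},{"slide":[0.009,0.032,0.02],"rot":[0,0,0],"grip":0},{"slide":[0,0,0],"rot":[0,0,0],"grip":0},{"slide":[0,0,0],"rot":[0,0,0],"grip":0},{"slide":[0,0,0],"rot":[0,0,0],"grip":0},{"slide":[0,0,0],"rot":[0,0,0],"grip":0},{"slide":[0,0,0],"rot":[0,0,0],"grip":0},{"slide":[0,0,0],"rot":[0,0,0],"grip":0}]}}

```text
time: 25.8
ee_pos: [0.5249, -0.0486, 0.1948]
eef_rot: [0.781, 0.624, -0.0, -0.0]
ft_force: [0.5, 0.3, -0.5]
width: 0.0214
grip_force: 30.0
```

```bash
cat > chk.py <<'E'
from fit import *
s=stat();p=eyes.camera('wrist')
a=np.radians(yaw(s)+180);x,y=s['ee_pos'][:2];dx,dy=PULL['big_L']
hq=(x-np.cos(a)*dx+np.sin(a)*dy,y-np.sin(a)*dx-np.cos(a)*dy,a);hz=s['ee_pos'][2]-.005
t=trayfit(p,np.array([.5273,.0497,np.radians(-12.8)]),('big_L',hq),hz)
m=lighttray(p,130);its=[('tray',t,0),('big_L',hq,hz)]
m[cv2.dilate(render(p,'big_L',hq,hz,(0,0,560,420))[::S,::S],np.ones((7,7)))>0]=0
g={'long_bar':(0,60,0),'short_bar':(20,20,0),'small_L':(-20,0,0)}
for n,(x,y,a) in g.items():
    k=m.copy()
    for o,(X,Y,A) in g.items():
        if o!=n: k[render(p,o,(*T2W(t,X,Y)[:2],t[2]),.005,(0,0,560,420))[::S,::S]>0]=0
    q=wfit(p,n,(*T2W(t,x,y)[:2],t[2]),.005,k);print(W2T(t,q));its.append((n,q,.005))
print('target',T2W(t,10,-54))
overlay(p,its,'w11d');cv2.imwrite('pics/w11c.png',cv2.resize(cv2.imread('pics/w11d.png')[0:300,110:460],None,fx=2,fy=2))
E
python3 chk.py
```

```text
t 25.8 tcp [ 0.5249 -0.0486  0.1948] g -12.7 w 0.0214 F 30.0
tray [0.5275 0.049 ] yaw -12.29 iou 0.969 (np.int64(178), 0, np.int64(351), np.int64(197))
long_bar [0.5398 0.1092] yaw -12.7 iou 0.879 win [194, 5, 335, 79] pull [0.5398 0.1092]
[-0.8 61.4 -0.4]
short_bar [0.55   0.0642] yaw -12.6 iou 0.918 win [232, 46, 334, 115] pull [0.55   0.0642]
[18.8 19.6 -0.3]
small_L [0.5068 0.0541] yaw -13.4 iou 0.905 win [196, 47, 299, 150] pull [0.49   0.0438]
[-21.3   0.6  -1.1]
target [ 5.25800e-01 -5.90000e-03 -1.22893e+01]
```

View pics/w11c.png

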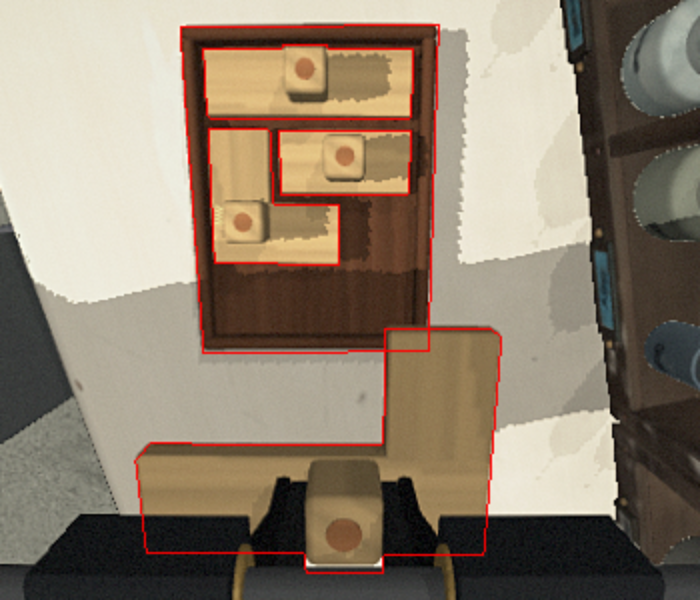

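Emit:
{"name": "arm_command", "arguments": {"steps": [{"slide":[0.0005,0.043,-0.03],"rot":[0,0,0],"grip":0},{"slide":[0,0,-0.05],"rot":[0,0,0],"grip":0},{"slide":[0,0,-0.05],"rot":[0,0,0],"grip":0},{"slide":[0,0,-0.018],"rot":[0,0,0],"grip":0},{"slide":[0,0,0],"rot":[0,0,0],"grip":0},{"slide":[0,0,0],"rot":[0,0,0],"grip":0},{"slide":[0,0,-0.007],"rot":[0,0,0],"grip":0},{"slide":[0,0,-0.007],"rot":[0,0,0],"grip":0}]}}

```text
time: 26.85
ee_pos: [0.5259, -0.0052, 0.0332]
eef_rot: [0.781, 0.625, 0.001, -0.0]
ft_force: [0.4, 0.6, -0.9]
width: 0.0215
grip_force: 30.0
```

Emit:
{"name": "arm_command", "arguments": {"steps": [{"slide":[0,0,-0.006],"rot":[0,0,0],"grip":0},{"slide":[0,0,-0.006],"rot":[0,0,0],"grip":0},{"slide":[0,0,-0.005],"rot":[0,0,0],"grip":0},{"slide":[0,0,-0.004],"rot":[0,0,0],"grip":0},{"slide":[0,0,-0.002],"rot":[0,0,0],"grip":0},{"slide":[0,0,0],"rot":[0,0,0],"grip":0},{"slide":[0,0,0],"rot":[0,0,0],"grip":0},{"slide":[0,0,0],"rot":[0,0,0],"grip":0}]}}

```text
time: 27.85
ee_pos: [0.5255, -0.0056, 0.01]
eef_rot: [0.781, 0.624, 0.0, -0.0]
ft_force: [-2.0, -0.6, 4.2]
width: 0.0218
grip_force: 30.0
```

Emit:
{"name": "arm_command", "arguments": {"steps": [{"slide":[0,0,0],"rot":[0,0,0],"grip":0.5},{"slide":[0,0,0],"rot":[0,0,0],"grip":0.5},{"slide":[0,0,0.04],"rot":[0,0,0],"grip":0.5},{"slide":[0,0,0.05],"rot":[0,0,0],"grip":0.5},{"slide":[0,-0.03,0.05],"rot":[0,0,0],"grip":0.5},{"slide":[0,-0.03,0.04],"rot":[0,0,0],"grip":0.5},{"slide":[0,0,0],"rot":[0,0,0],"grip":0.5},{"slide":[0,0,0],"rot":[0,0,0],"grip":0.5}]}}

```text
time: 28.85
ee_pos: [0.5252, -0.0647, 0.1891]
eef_rot: [0.781, 0.625, -0.0, -0.001]
ft_force: [0.2, 0.0, -0.5]
width: 0.0432
grip_force: 0.0
```

Run:
```python
from fit import *
s=stat();p=eyes.camera('wrist');save(p,'w12')
t=trayfit(p,np.array([.5273,.0497,np.radians(-12.6)]))
m=lighttray(p,130)
g={'long_bar':(0,60,0),'short_bar':(20,20,0),'small_L':(-20,0,0),'big_L':(0,-40,np.pi)}
for n,(x,y,a) in g.items():
  for z in (.005,.012):
    k=m.copy()
    for o,(X,Y,A) in g.items():
        if o!=n: k[render(p,o,(*T2W(t,X,Y)[:2],t[2]+A),.005,(0,0,560,420))[::S,::S]>0]=0
    q=wfit(p,n,(*T2W(t,x,y)[:2],t[2]+a),z,k);print(z,W2T(t,q))
```

```text
t 28.85 tcp [ 0.5252 -0.0647  0.1891] g -12.7 w 0.0432 F 0.0
tray [0.528  0.0519] yaw -12.29 iou 0.979 (np.int64(172), 0, np.int64(349), np.int64(185))
long_bar [0.5401 0.109 ] yaw -13.3 iou 0.804 win [188, 0, 332, 61] pull [0.5401 0.109 ]
0.005 [-0.3 58.4 -1. ]
long_bar [0.5402 0.1066] yaw -12.9 iou 0.776 win [187, 0, 333, 59] pull [0.5402 0.1066]
0.012 [ 0.3 56.1 -0.6]
short_bar [0.5502 0.064 ] yaw -13.5 iou 0.83 win [228, 27, 331, 98] pull [0.5502 0.064 ]
0.005 [19.1 16.6 -1.2]
short_bar [0.5498 0.0625] yaw -12.7 iou 0.803 win [227, 26, 332, 97] pull [0.5498 0.0625]
0.012 [19.1 15.1 -0.4]
small_L [0.5071 0.0543] yaw -12.8 iou 0.874 win [191, 28, 295, 134] pull [0.4903 0.0438]
0.005 [-20.9  -2.   -0.5]
small_L [0.5078 0.0532] yaw -11.8 iou 0.839 win [189, 27, 295, 134] pull [0.4912 0.0424]
0.012 [-20.   -3.    0.5]
big_L [0.5194 0.0112] yaw 168.4 iou 0.729 win [196, 67, 331, 169] pull [ 0.5263 -0.0045]
0.005 [  0.2 -41.6 180.6]
big_L [0.518  0.0117] yaw 167.1 iou 0.703 win [194, 66, 331, 170] pull [ 0.5246 -0.0042]
0.012 [ -1.2 -41.4 179.4]
```

```bash
python3 -c "
from bench import order
print(order.close_job())"
```

```text
the job is handed in; nothing more can be done
None
```

I placed all four stamps in the tray, pulls up, and handed the job in at about 29 s. The last wrist-camera fit and the release heights put each one in its cell on the tray floor, but no verdict came back. I kept clear of the mug and bottles but didn't re-measure them.

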